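Clear the magnifier and hold the viewer's amber screen at 45 degrees

TASK

The bench magnifier hangs over the blue-light viewer, in the way of its screen: swing it off by its upright black grip until its lens is centred over the green tube rack, where the tubes will be filled. Then lift the viewer's amber screen by its bow handle and hold it open at 45 degrees, so that a colleague can pick colonies from the dish beneath while looking through it. The screen falls shut by itself, so finish while still holding it steady there with the gripper, and leave the dish, the rack and everything else where they are.

Things in the scene. Friction and masses are not known exactly. Their poses are not given: they have to be found in the camera images.
- magnifier: bench magnifier, fixed to the bench: round white foot 116 mm across, steel post 20 mm thick and 210 mm high, round which a swing arm turns at a height of 190 mm. Origin: on the post's axis at bench height. Its x axis points away from the robot, more or less, z up.
- lens_arm (a joint): angle of the magnifier's swing arm about its post, rad, range -0.7 to 1.9. At 0 the arm points along the magnifier's own -x axis; growing values swing it towards the magnifier's own +y (the robot's left, towards the viewer). Stiff: it takes about 0.45 N m to turn (1.6 N at the grip) and stays where it is left. At the start the lens is over part of the viewer.
- lens_center (a point): centre of the magnifier's round lens (frame 116 mm across, 20 mm thick, level), 190 mm above the bench and 215 mm from the post's axis
- lens_grip (a point): middle of the magnifier's upright black grip, a round post 18 mm thick at the outer end of the lens frame, on the line from the post through the lens centre, 283 mm from the post's axis. This point is 226 mm above the bench; the grip's free part reaches from 196 to 246 mm, nothing above it. Grasp it from above, from any direction; it can turn between the pads.
- tube_rack: bright green tube rack with small closed tubes, loose, 52 x 105 x 52 mm, long side more or less along the robot's x. Origin: centre of its underside, 190 to 235 mm from the magnifier's post, so the lens can be brought over it by the swing arm alone. Stays where it is.
- viewer: blue-light viewer, fixed to the bench: white housing 200 (x) x 164 (y) x 50 mm high with a blue glowing top. Origin: centre of its underside. Its x axis points from its front (handle side, towards the robot) to the hinge at its back, z up.
- screen (a joint): opening angle of the viewer's amber screen, rad: 0 shut (level), 1.35 the stop; 45 degrees is 0.785. Weight and a light spring close it from any angle; lifting takes about 2 N at the handle.
- screen_hinge (a point): middle of the screen's hinge axis, which runs along the viewer's y axis, 52 mm above the bench and 96 mm behind the viewer's centre. Growing angles lift the screen's front edge up and back over this axis. The screen is a shallow clear amber cover, 188 (front to back) x 152 x 26 mm, 0.3 kg.
- screen_handle (a point): middle of the screen's bow handle, moves with the screen: round black bar 10 mm thick, 90 mm long, parallel to the hinge, 46 mm free between bar and screen edge (39 mm to the housing's front) for a finger. Shut, it is 64 mm above the bench, 240 mm in front of the hinge axis and 12 mm above it. Can be grasped from above, fingers closing along the viewer's x axis; the bar can turn between the pads.
- tip_box: bystander, loose: closed pipette tip box, blue with clear lid, 78 x 118 x 70 mm. Origin at the centre of its underside
- notebook: bystander, loose: black pocket notebook, 148 x 105 x 12 mm. Origin at the centre of its underside
- brown_bottle: bystander, loose: small brown bottle with blue cap, 45 mm across, 80 mm high, behind the viewer. Origin at the centre of its underside
- white_bottle: bystander, loose: small white bottle, 43 mm across, 75 mm high, behind the viewer. Origin at the centre of its underside
- glue_stick: bystander, loose: red glue stick standing, 26 mm across, 84 mm high. Origin at the centre of its underside
- spare_dish: bystander, loose: closed clear petri dish on the bench, 60 mm across, 15 mm high. Origin at the centre of its underside
- marker: bystander, loose: black felt marker, 144 mm long, lying on the notebook. Origin at the centre of its underside
- forceps: bystander, loose: steel forceps lying flat, 134 mm long. Origin at the centre of its underside
- dish: closed clear petri dish that lies on the viewer's blue top under the screen, loose, 60 mm across, 15 mm high. Origin at the centre of its underside. Stays where it is.

How it is judged:
By the outcome, as a careful person would: the job done as asked, in the order asked, and still so for the second after the job is handed in, while the arm keeps its last pose, push and grip.
It also fails if it takes over 51 s, if anything falls off the work surface, if the arm or the gripper's body presses on something with over 40 N, if the wrist force passes 120 N, or if a joint passes its speed limit or range.

ROBOT

A 6-joint arm with a two-finger parallel gripper is mounted at the origin on a cart in front of the work surface, level with it; the furniture and walls round the work are solid. World frame = base frame: x ahead of the robot, y to its left, z up, the work surface at z = 0. Lengths are in m, angles in rad, forces in N, time in s.
With the tool pointing down it reaches from about 0.275 to 0.975 m from the base axis. Payload 8.4 kg.
Tool frame: the origin (TCP) lies on the centre line of the jaws, within the pads' length; the fingertips stand 25 mm ahead of it and the grasp point (between the pads) lies 6 mm ahead of it; z points along the fingers, y is the direction in which the jaws open and shut (so a half turn about z gives the same grasp; the last joint's range is limited). The gripper opens to 92 mm and grips with 3 to 60 N. Pads are 20 mm wide; open, the fingers measure 128 mm over their backs; the gripper's body (75 mm by 189 mm) begins 69 mm behind the grasp point.
Start: joints at [1.131, 0.353, 1.633, -0, 1.155, -0.002], TCP at [0.265, 0.566, 0.24] pointing down, gripper open.
Joint ranges: [-2.63, 2.63], [-0.92, 2.1], [0.06, 2.66], [-1.3, 4.44], [0, 2.69], [-3.02, 3.02]. Speed limits (rad/s): [2.22, 2.22, 2.79, 3.14, 3.14, 3.14].

INTERFACE

Orientations are given as a 3x3 rotation matrix whose columns are the frame's x, y, z axes.
In Python, from cell import bot, cams, finish_job gives the robot as it stands.
- The arm moves only by the tool send_rows, never from a script. Its argument "targets" is one flat list of numbers, 7 for each row, row after row: the turn, a rotation vector about the tool's x, y, z in degrees, then the shift along the tool's x, y, z in cm, then the finger opening in cm, from 0 to 9.19. In form: [rx, ry, rz, tx, ty, tz, fingers, rx, ry, rz, tx, ty, tz, fingers, ...]. A call has 1 to 5 rows; each row shifts and turns the pose as measured when the row begins, along the tool's axes as they then stand; what a row does not reach is not made up. A row lasts 1/12 s, in which the tool goes at most 41.7 mm and 7.16 degrees, less where a joint would pass 70% of its speed; a pose out of reach is approached as far as the arm can. A call with a gripper value outside its range is refused whole. The fingers move at their own pace and stop on an object; "force" is the grip in N (left out, the last holds). Time passes only in rows, so rows that do not move let the fingers close. It gives the time, the measured TCP pose, the force and the opening at its end, in the units of the state.
- bot.get_state(): the state, without advancing time (a new reading comes with each control period).
- cams.capture(name): name is "side" or "top"; returns a dict with "color" (384x512x3 uint8, red, green, blue), "intrinsics" (3x3 intrinsics, pixels), "world_to_cam" (4x4, takes a point from world to camera coordinates). Camera axes: x right, y down, z forward; pixel columns grow to the right and rows downward; lengths in m; the calibration is good to about 2 mm. A picture is of the moment at which its call begins. There is no depth.
- finish_job(): hands the job in, once; it reports no verdict.
The state is a dict: "time_s": time; "joint_positions": joint angles; "qd": joint speeds; "joint_torque": joint torques, N m; "ee_pos": TCP position; "ee_rot": TCP orientation; "force": force on the tool from outside, world axes, zero at the start; "torque": the same for the moment, N m; "opening": finger opening in m.
Only numpy, scipy, OpenCV 4.12 (cv2) and the standard library are available. Lean on these libraries where they do the work, as an engineer would, in place of code of your own. Each camera call takes 0.05 s, during which the arm holds its last target.

## Working session

There is one attempt and no reset: what is moved stays moved. The work goes in short steps, Python scripts to look and compute and a tool call to move; the robot and the scene stay as the last step left them, time stands still between calls to the robot, and variables do not carry over. Pictures are saved under pics/ and viewed, and the job is handed in when it is done.

Besides the shell and the picture viewer there is one more tool, called after ">>>" in YAML: its name, and indented under it one key for each argument. send_rows: Moves the arm, as the interface text tells. Its arguments: {"type":"object","properties":{"targets":{"type":"array","items":{"type":"number"}},"force":{"type":"number"}},"required":["targets"]}

```bash
mkdir -p pics; ls; python3 - <<'E'
from cell import bot,cams
import cv2,numpy as np
print(bot.get_state())
for n in("top","side"):
    c=cams.capture(n);cv2.imwrite(f"pics/{n}0.png",c["color"][:,:,::-1]);print(n,c["intrinsics"].tolist(),np.round(c["world_to_cam"],4).tolist())
E
```

```text
pics
{'time_s': 0.0, 'joint_positions': array([ 1.13053720e+00,  3.53627494e-01,  1.63415218e+00,  3.54844365e-06,
        1.15522141e+00, -2.39562869e-03]), 'qd': array([ 0.00107871, -0.0007323 , -0.00071631, -0.00151734,  0.00079629,
       -0.00165274]), 'joint_torque': array([-1.80694501e-04, -5.93848157e+01, -3.34219730e+01,  6.97843381e-02,
        2.33512698e-02, -7.03393312e-05]), 'ee_pos': array([0.26479486, 0.56560349, 0.23886886]), 'ee_rot': array([[-9.05659009e-01,  4.24006363e-01, -6.03172553e-04],
       [ 4.24006792e-01,  9.05658114e-01, -1.27273954e-03],
       [ 6.61845536e-06, -1.40841729e-03, -9.99999008e-01]]), 'force': array([-0.37431144,  0.68529147,  0.26244021]), 'torque': array([ 0.00310423, -0.05751805,  0.00541342]), 'opening': 0.0921851931837365}
top [[412.59084590092226, 0.0, 254.17902798611235], [0.0, 412.59084590092226, 198.16918281880308], [0.0, 0.0, 1.0]] [[-0.0169, -0.9998, 0.0046, 0.1305], [-0.9756, 0.0155, -0.2188, 0.6132], [0.2187, -0.0082, -0.9758, 1.6496], [0.0, 0.0, 0.0, 1.0]]
side [[374.8272814197624, 0.0, 254.8438481974322], [0.0, 374.8272814197624, 188.9824246603607], [0.0, 0.0, 1.0]] [[0.6809, -0.7323, -0.0088, -0.3386], [-0.6075, -0.558, -0.5653, 0.4989], [0.4091, 0.3903, -0.8248, 1.17], [0.0, 0.0, 0.0, 1.0]]
```

View pics/top0.png

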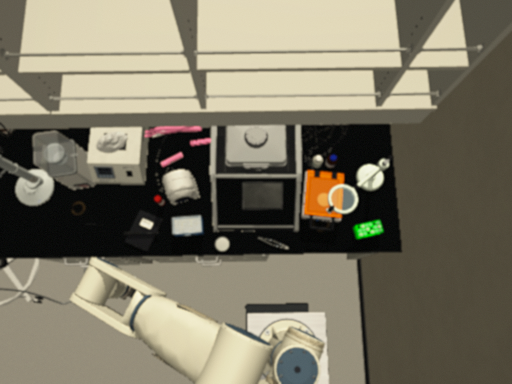

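View pics/side0.png

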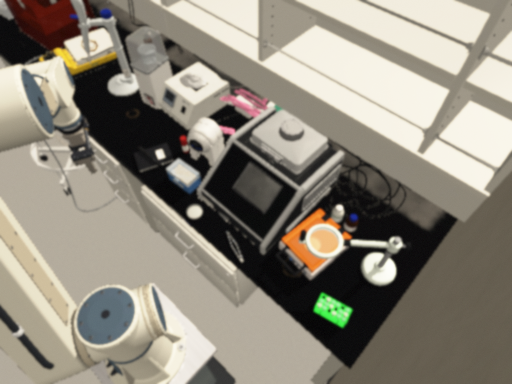

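```bash
cat > h.py <<'E'
from cell import bot,cams
import cv2,numpy as np
class C:
    def __init__(s,n):
        c=cams.capture(n);s.im=c["color"][:,:,::-1].copy();s.K=c["intrinsics"];s.T=c["world_to_cam"]
    def ray(s,u,v):
        R=s.T[:3,:3];o=-R.T@s.T[:3,3];d=R.T@np.linalg.solve(s.K,[u,v,1.]);return o,d/np.linalg.norm(d)
    def onz(s,u,v,z):
        o,d=s.ray(u,v);return o+d*(z-o[2])/d[2]
    def px(s,p):
        q=s.K@(s.T[:3,:3]@np.asarray(p)+s.T[:3,3]);return q[:2]/q[2]
    def crop(s,name,x0,y0,w,h,k):
        cv2.imwrite(name,cv2.resize(s.im[y0:y0+h,x0:x0+w],None,fx=k,fy=k,interpolation=cv2.INTER_CUBIC))
def tri(a,ua,b,ub):
    o1,d1=a.ray(*ua);o2,d2=b.ray(*ub)
    A=np.stack([d1,-d2],1);t=np.linalg.lstsq(A,o2-o1,rcond=None)[0]
    p,q=o1+d1*t[0],o2+d2*t[1];return (p+q)/2,np.linalg.norm(p-q)
E
python3 - <<'E'
from h import *
C("top").crop("pics/t1.png",295,145,110,110,5)
C("side").crop("pics/s1.png",265,190,145,145,4)
E
```

```text
(no output)
```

View pics/t1.png

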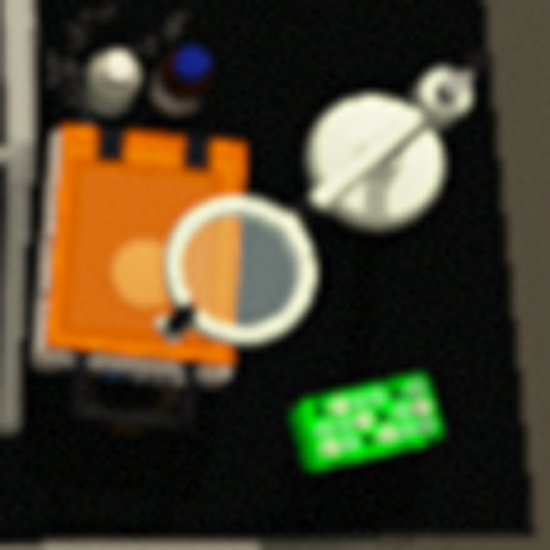

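View pics/s1.png

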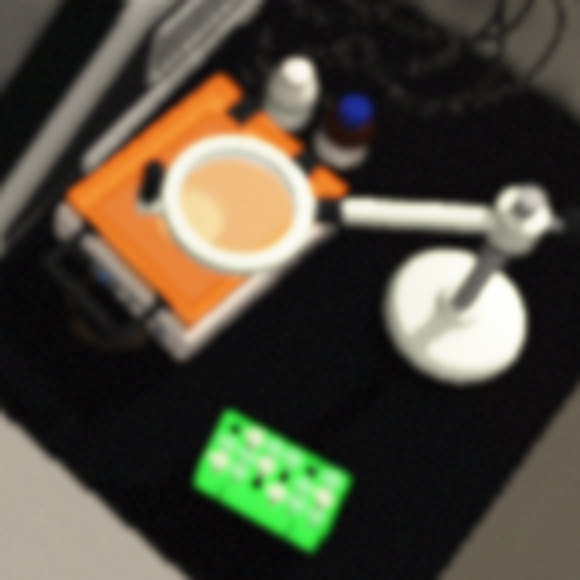

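```bash
python3 - <<'E'
from h import *
t=C("top");s=C("side")
def mask(c,lo,hi,roi):
    h=cv2.cvtColor(c.im,cv2.COLOR_BGR2HSV);m=cv2.inRange(h,np.array(lo),np.array(hi))
    z=np.zeros_like(m);x0,y0,x1,y1=roi;z[y0:y1,x0:x1]=m[y0:y1,x0:x1];return z
def big(m): 
    cs,_=cv2.findContours(m,cv2.RETR_EXTERNAL,cv2.CHAIN_APPROX_NONE);return max(cs,key=cv2.contourArea)
# rack
for c,roi,n in((t,(340,205,400,250),'t'),(s,(305,285,360,335),'s')):
    k=big(mask(c,(45,100,80),(75,255,255),roi));r=cv2.minAreaRect(k);b=cv2.boxPoints(r)
    print('rack',n,np.round(r[0],1),np.round([c.onz(*p,.052) for p in b],3).tolist(),'c',np.round(c.onz(*r[0],.052),3))
# foot & lens circles by white mask
for c,roi,n in((t,(350,155,395,195),'t'),(s,(355,250,400,290),'s')):
    k=big(mask(c,(0,0,140),(179,70,255),roi));x,y,w,h=cv2.boundingRect(k);print('foot bb',n,x,y,w,h)
for c,roi,n in((t,(325,180,365,217),'t'),(s,(303,222,346,262),'s')):
    k=big(mask(c,(0,0,140),(179,70,255),roi));x,y,w,h=cv2.boundingRect(k);e=cv2.fitEllipse(cv2.convexHull(k));print('lens',n,x,y,w,h,np.round(e[0],1),np.round(e[1],1),'->',np.round(c.onz(*e[0],.2),3),np.round(c.onz(*e[0],.19),3))
L=lambda u,v,z,c=t,o=(295,145),k=5:np.round(c.onz(o[0]+(u+.5)/k-.5,o[1]+(v+.5)/k-.5,z),3)
print('foot top c',L(376,161,.01),'post',L(445,92,.21),'grip t',L(180,318,.235))
so=(265,190)
S=lambda u,v,z:L(u,v,z,s,so,4)
print('foot side',S(457,316,.01),'post',S(522,210,.21),'grip',S(152,183,.235))
print('screen corners top', L(62,122,.078),L(250,140,.078),L(235,362,.078),L(48,345,.078))
print('screen corners side', S(222,75,.078),S(348,185,.078),S(185,328,.078),S(72,195,.078))
print('handle top ends',L(80,408,.064),L(188,420,.064),'side',S(55,262,.064),S(130,325,.064))
E
```

```text
rack t [368.  228.9] [[0.498, -0.283, 0.052], [0.526, -0.403, 0.052], [0.464, -0.413, 0.052], [0.437, -0.294, 0.052]] c [ 0.481 -0.348  0.052]
rack s [332.2 309.7] [[0.426, -0.306, 0.052], [0.499, -0.294, 0.052], [0.521, -0.406, 0.052], [0.449, -0.415, 0.052]] c [ 0.473 -0.356  0.052]
foot bb t 357 159 32 30
foot bb s 363 252 33 33
lens t 328 184 30 30 [342.9 198.5] [28.9 29.9] -> [ 0.579 -0.219  0.2  ] [ 0.581 -0.221  0.19 ]
lens s 303 224 43 38 [324.3 241.8] [34.6 42. ] -> [ 0.573 -0.223  0.2  ] [ 0.578 -0.222  0.19 ]
foot top c [ 0.716 -0.386  0.01 ] post [ 0.715 -0.384  0.21 ] grip t [ 0.535 -0.162  0.235]
foot side [ 0.713 -0.388  0.01 ] post [ 0.713 -0.384  0.21 ] grip [ 0.529 -0.169  0.235]
screen corners top [ 0.735 -0.104  0.078] [ 0.717 -0.261  0.078] [ 0.528 -0.236  0.078] [ 0.545 -0.084  0.078]
screen corners side [ 0.731 -0.107  0.078] [ 0.716 -0.256  0.078] [ 0.517 -0.233  0.078] [ 0.547 -0.086  0.078]
handle top ends [ 0.494 -0.11   0.064] [ 0.483 -0.198  0.064] side [ 0.495 -0.113  0.064] [ 0.494 -0.195  0.064]
```

```bash
python3 - <<'E'
from h import *
t=C("top");s=C("side")
for c in(t,s): print('cam',np.round(-c.T[:3,:3].T@c.T[:3,3],3))
for z in(.026,.03):print('rack',np.round(t.onz(368,228.9,z),3),np.round(s.onz(332.2,309.7,z),3))
print(tri(t,(368,228.9),s,(332.2,309.7)))
t.crop("pics/t2.png",200,115,110,125,5)
s.crop("pics/s2.png",185,95,170,170,4)
E
```

```text
cam [0.24  0.134 1.743]
cam [ 0.055 -0.426  1.244]
rack [ 0.485 -0.356  0.026] [ 0.482 -0.354  0.026]
rack [ 0.484 -0.355  0.03 ] [ 0.481 -0.355  0.03 ]
(array([ 0.48360596, -0.35500746,  0.02599129]), np.float64(0.0025567092799197813))
```

View pics/t2.png

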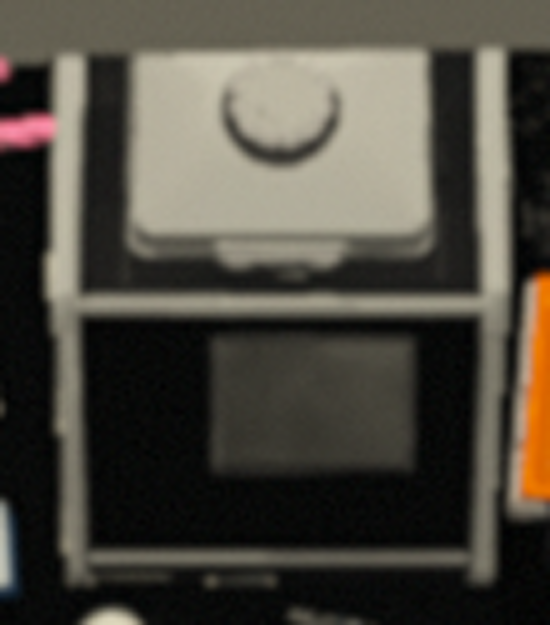

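View pics/s2.png

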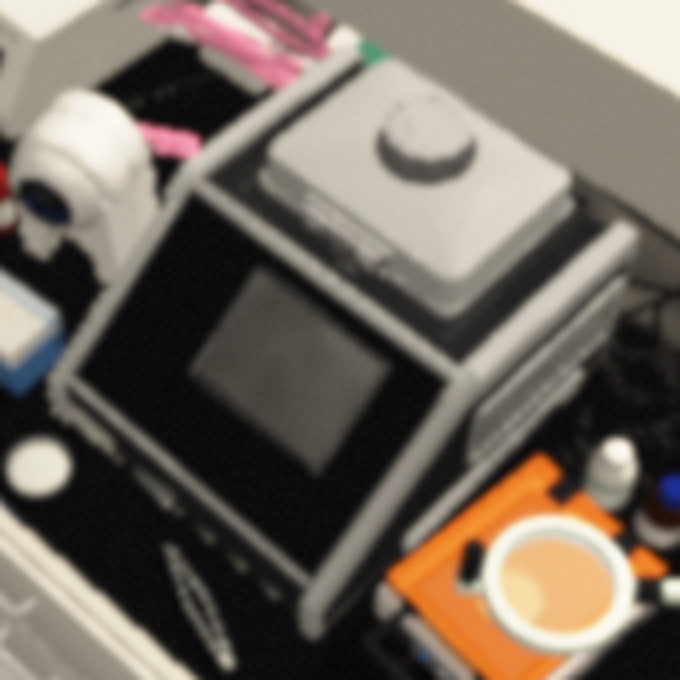

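```bash
python3 - <<'E'
from h import *
t=C("top");s=C("side")
print(tri(t,(299,176),s,(300.5,188)));print(tri(t,(296.6,230),s,(263,248.7)))
P=np.array([.715,-.385]);R=np.array([.4836,-.355]);v=R-P;print(np.linalg.norm(v),np.degrees(np.arctan2(v[1],-v[0])))
u=v/np.linalg.norm(v);print('lens tgt',P+.215*u,'grip tgt',P+.283*u)
L=np.array([.580,-.2215]);w=L-P;w/=np.linalg.norm(w);print('grip now',P+.283*w,np.degrees(np.arctan2(w[1],-w[0])))
E
```

```text
(array([ 0.66499934, -0.05144855,  0.22398496]), np.float64(0.0016010759513729869))
(array([ 0.48197438, -0.05316491,  0.0487808 ]), np.float64(0.0006507531739270708))
0.2333365809297805 7.386945049320235
lens tgt [ 0.5017844  -0.35735753] grip tgt [ 0.43434876 -0.34861479]
grip now [ 0.53481429 -0.16677509] 50.453918888591254
```

>>> send_rows:
  targets: [0,0,7.1,0,0,-1.5,9,0,0,7.1,0,0,-1.5,9,0,0,7.1,0,0,-1.5,9,0,0,7.1,0,0,-1.5,9,0,0,7.1,0,0,-1.5,9]
  force: 30

```text
time_s: 0.92
ee_pos: [0.264, 0.564, 0.3129]
ee_rot: [[-0.485, 0.875, -0.003], [0.875, 0.485, -0.007], [-0.005, -0.007, -1.0]]
force: [0.7, 0.2, -0.5]
opening: 0.0903
```

>>> send_rows:
  targets: [0,0,7.1,0,0,-1,9,0,0,7.1,0,0,-1,9,0,0,7.1,0,0,0,9,0,0,7.1,0,0,0,9,0,0,7.1,0,0,0,9]

```text
time_s: 1.33
ee_pos: [0.2647, 0.5656, 0.3392]
ee_rot: [[0.119, 0.993, -0.0], [0.993, -0.119, -0.001], [-0.001, -0.0, -1.0]]
force: [-0.3, 1.0, 0.1]
opening: 0.0898
```

>>> send_rows:
  targets: [0,0,0,-3.6,1.1,0,9,0,0,0,-3.6,1.1,0,9,0,0,0,-3.6,1.1,0,9,0,0,0,-3.6,1.1,0,9,0,0,0,-3.6,1.1,0,9]

```text
time_s: 1.75
ee_pos: [0.2959, 0.3798, 0.3374]
ee_rot: [[0.123, 0.992, -0.001], [0.992, -0.123, 0.001], [0.001, -0.001, -1.0]]
force: [1.7, -0.2, -0.6]
opening: 0.0898
```

>>> send_rows:
  targets: [0,0,0,-3.6,1.1,0,9,0,0,0,-3.6,1.1,0,9,0,0,0,-3.6,1.1,0,9,0,0,0,-3.6,1.1,0,9,0,0,0,-3.6,1.1,0,9]

```text
time_s: 2.17
ee_pos: [0.3272, 0.1859, 0.3375]
ee_rot: [[0.12, 0.993, 0.002], [0.993, -0.12, 0.002], [0.003, 0.002, -1.0]]
force: [0.4, -0.2, 1.2]
opening: 0.0898
```

>>> send_rows:
  targets: [0,0,0,-3.6,1.1,0,9,0,0,0,-3.6,1.1,0,9,0,0,0,-3.6,1.1,0,9,0,0,0,-3.6,1.1,0,9,0,0,0,-3.6,1.1,0,9]

```text
time_s: 2.58
ee_pos: [0.3591, -0.0082, 0.3389]
ee_rot: [[0.117, 0.993, 0.009], [0.993, -0.117, 0.003], [0.004, 0.008, -1.0]]
force: [0.4, 0.1, 0.1]
opening: 0.0902
```

>>> send_rows:
  targets: [0,0,0,-3.6,1.1,0,9,0,0,0,-3.6,1.1,0,9,0,0,0,-3.6,1.1,0,9,0,0,0,-3.6,1.1,0,9,0,0,0,0,0,0,9]

```text
time_s: 3.0
ee_pos: [0.3854, -0.1701, 0.3408]
ee_rot: [[0.123, 0.992, 0.015], [0.992, -0.123, -0.0], [0.002, 0.015, -1.0]]
force: [-0.9, 1.0, -0.0]
opening: 0.0897
```

>>> send_rows:
  targets: [0.9,0,0,0.4,2.9,0,9,0,0,0,0.4,2.9,0,9,0,0,0,0.4,2.9,0,9,0,0,0,0.4,2.9,0,9,0,0,0,0.4,2.9,0,9]

```text
time_s: 3.42
ee_pos: [0.5316, -0.1717, 0.3416]
ee_rot: [[0.134, 0.991, -0.002], [0.991, -0.134, 0.001], [0.001, -0.002, -1.0]]
force: [-0.8, 0.5, 0.1]
opening: 0.0902
```

>>> send_rows:
  targets: [0,0,0,0,0,0,9,0,0,0,0,0,0,9]

```text
time_s: 3.58
ee_pos: [0.536, -0.1705, 0.3405]
ee_rot: [[0.132, 0.991, -0.002], [0.991, -0.132, 0.002], [0.002, -0.002, -1.0]]
force: [-0.7, -0.4, -0.5]
opening: 0.09
```

```bash
python3 - <<'E'
from h import *
s=bot.get_state();print(s["ee_pos"],s["ee_rot"][:,2],s["joint_positions"])
t=C("top");t.crop("pics/t3.png",275,125,130,130,5)
s=C("side");s.crop("pics/s3.png",265,160,145,145,4)
E
```

```text
[ 0.53599529 -0.17051831  0.34045896] [-0.00192184  0.00215043 -0.99999584] [-3.11542869e-01  1.74609902e-01  1.64539631e+00  1.50334174e-03
  1.32407521e+00 -1.79184411e-01]
```

View pics/t3.png

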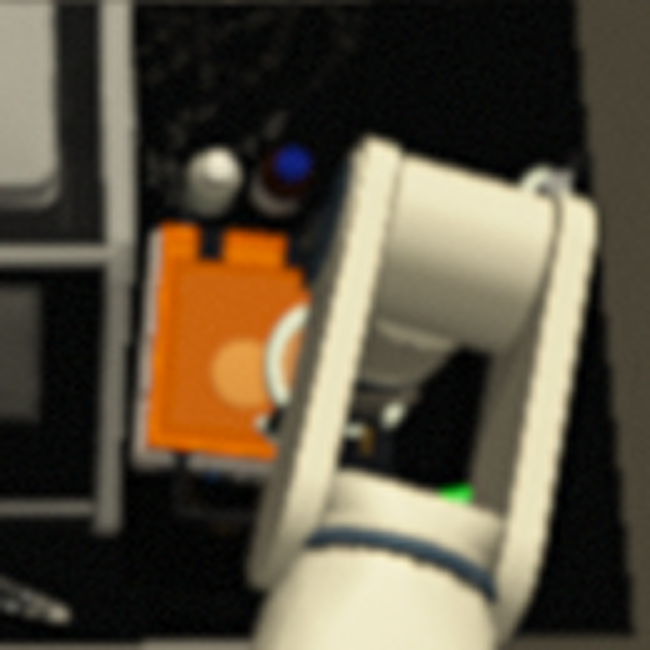

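View pics/s3.png

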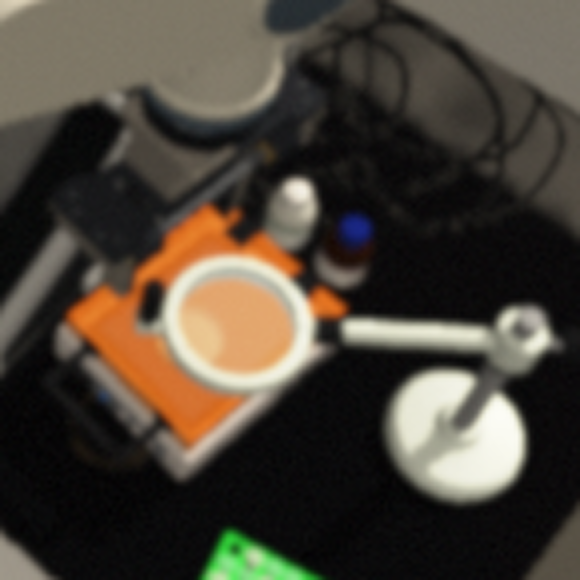

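>>> send_rows:
  targets: [0,0,0,0.3,-0.2,2,9,0,0,0,0,0,2,9,0,0,0,0,0,2,9,0,0,0,0,0,2,9,0,0,0,0,0,1.9,9]

```text
time_s: 4.1
ee_pos: [0.5305, -0.1674, 0.2453]
ee_rot: [[0.134, 0.991, 0.008], [0.991, -0.134, -0.001], [-0.0, 0.008, -1.0]]
force: [-0.3, -0.0, 0.3]
opening: 0.09
```

>>> send_rows:
  targets: [0,0,0,0,0,0,9,0,0,0,0,0,0,9]

```text
time_s: 4.27
ee_pos: [0.5263, -0.1666, 0.2428]
ee_rot: [[0.135, 0.991, 0.002], [0.991, -0.135, 0.0], [0.001, 0.002, -1.0]]
force: [0.3, 1.0, -0.1]
opening: 0.0896
```

```bash
python3 - <<'E'
from h import *
s=bot.get_state();print(s["ee_pos"],s["force"])
s=C("side");s.crop("pics/s4.png",265,190,120,120,5)
E
```

```text
[ 0.52634216 -0.16662721  0.24282543] [ 0.34821002  0.95723592 -0.12556635]
```

View pics/s4.png

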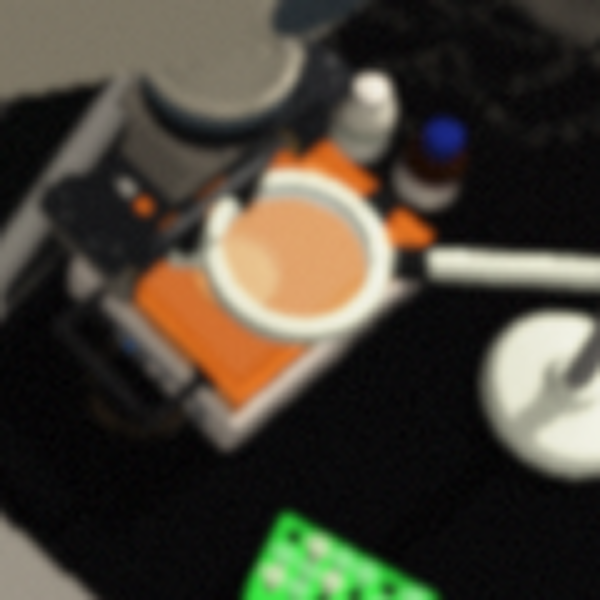

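>>> send_rows:
  targets: [0,0,0,0,0.8,0.3,9,0,0,0,0,0,0,6,0,0,0,0,0,0,3,0,0,0,0,0,0,1,0,0,0,0,0,0,1]
  force: 30

```text
time_s: 4.73
ee_pos: [0.5367, -0.1686, 0.2449]
ee_rot: [[0.135, 0.991, 0.009], [0.991, -0.135, -0.002], [-0.001, 0.009, -1.0]]
force: [-0.3, -0.3, 0.2]
opening: 0.065
```

>>> send_rows:
  targets: [0,0,0,0,0,0,1,0,0,0,0,0,0,1,0,0,0,0,0,0,1,0,0,0,0,0,0,1]

```text
time_s: 5.07
ee_pos: [0.5371, -0.1686, 0.2456]
ee_rot: [[0.135, 0.991, 0.01], [0.991, -0.135, -0.002], [-0.001, 0.01, -1.0]]
force: [0.0, -0.4, 0.1]
opening: 0.0383
```

>>> send_rows:
  targets: [0.5,0,0,0,0,0.6,1,0,0,0,0,0,0,1,0,0,0,0,0,0,1,0,0,0,0,0,0,1,0,0,0,0,0,0,1]

```text
time_s: 5.48
ee_pos: [0.537, -0.1686, 0.2389]
ee_rot: [[0.135, 0.991, -0.0], [0.991, -0.135, -0.001], [-0.001, 0.0, -1.0]]
force: [-0.2, 0.4, 2.0]
opening: 0.0175
```

>>> send_rows:
  targets: [0,0,0,0,0,0,1,0,0,0,0,0,0,1]

```text
time_s: 5.65
ee_pos: [0.537, -0.1687, 0.2389]
ee_rot: [[0.135, 0.991, -0.0], [0.991, -0.135, -0.001], [-0.001, 0.0, -1.0]]
force: [-0.1, -0.2, 0.3]
opening: 0.0172
```

```bash
cat > arc.py <<'E'
from h import *
import sys
P=np.array([.715,-.385]);s=bot.get_state();p=s["ee_pos"][:2];R=s["ee_rot"][:2,:2]
v=p-P;f=np.degrees(np.arctan2(v[1],-v[0]));print('pos',s["ee_pos"],'r',np.hypot(*v),'phi',f,'F',s["force"])
step=float(sys.argv[1])
for i in range(5):
    f2=f-step*(i+1);q=P+.283*np.array([-np.cos(np.radians(f2)),np.sin(np.radians(f2))])
    print(np.round(R.T@(q-p)*100,2),round(f2,1));p=q
E
python3 arc.py 4
```

```text
pos [ 0.5369763  -0.16865356  0.2388824 ] r 0.28017534102224784 phi 50.550265829711314 F [-0.08094955 -0.17293729  0.34320942]
[-1.3 -1.5] 46.6
[-1.58 -1.18] 42.6
[-1.66 -1.07] 38.6
[-1.73 -0.95] 34.6
[-1.79 -0.83] 30.6
```

>>> send_rows:
  targets: [0,0,0,-1.5,-1.3,0,1,0,0,0,-1.6,-1.2,0,1,0,0,0,-1.7,-1.1,0,1,0,0,0,-1.7,-0.9,0,1,0,0,0,0,0,0,1]

```text
time_s: 6.07
ee_pos: [0.4843, -0.2259, 0.239]
ee_rot: [[0.129, 0.992, 0.004], [0.992, -0.129, 0.002], [0.003, 0.004, -1.0]]
force: [1.4, -0.9, -3.5]
opening: 0.017
```

```bash
python3 arc.py 4
```

```text
pos [ 0.48430075 -0.2258755   0.23896293] r 0.2802547937965015 phi 34.595918169869016 F [ 1.40176411 -0.9275516  -3.47831496]
[-1.66 -1.08] 30.6
[-1.84 -0.71] 26.6
[-1.89 -0.58] 22.6
[-1.92 -0.45] 18.6
[-1.95 -0.31] 14.6
```

Radius holds at 280 mm. Continue.

>>> send_rows:
  targets: [0,0,0,-1.8,-0.9,0,1,0,0,0,-1.8,-0.7,0,1,0,0,0,-1.9,-0.6,0,1,0,0,0,-1.9,-0.4,0,1,0,0,0,0,0,0,1]

```text
time_s: 6.48
ee_pos: [0.4492, -0.2939, 0.2389]
ee_rot: [[0.128, 0.992, 0.004], [0.992, -0.128, 0.007], [0.008, 0.003, -1.0]]
force: [0.4, 0.1, -0.1]
opening: 0.0176
```

```bash
python3 arc.py 4;python3 - <<'E'
from h import *
t=C("top");t.crop("pics/t5.png",295,145,110,110,5)
s=C("side");s.crop("pics/s5.png",265,190,145,145,4)
E
```

```text
pos [ 0.44919595 -0.29386407  0.2389419 ] r 0.2809938639399884 phi 18.925245667051353 F [ 0.36695156  0.1117518  -0.06215068]
[-1.91 -0.52] 14.9
[-1.97 -0.19] 10.9
[-1.97 -0.05] 6.9
[-1.97  0.08] 2.9
[-1.96  0.22] -1.1
```

View pics/s5.png

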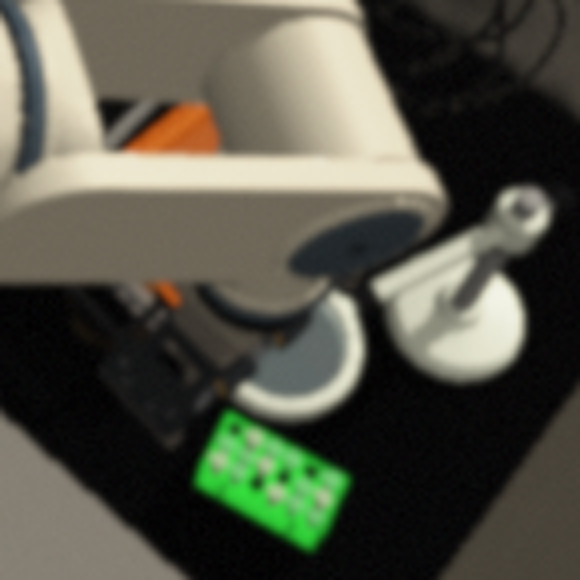

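View pics/t5.png

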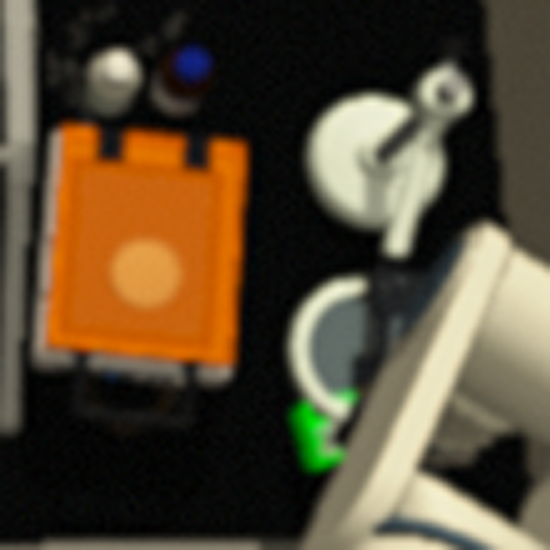

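>>> send_rows:
  targets: [0,0,0,-1.9,-0.4,0,1,0,0,0,-1.9,-0.2,0,1,0,0,0,-1.8,0,0,1,0,0,0,0,0,0,1,0,0,0,0,0,0,1]

```text
time_s: 7.0
ee_pos: [0.4365, -0.3413, 0.2388]
ee_rot: [[0.124, 0.992, -0.002], [0.992, -0.124, 0.015], [0.014, -0.004, -1.0]]
force: [-2.7, 3.7, 2.3]
opening: 0.0173
```

```bash
python3 arc.py 1;python3 - <<'E'
from h import *
t=C("top");t.crop("pics/t6.png",295,145,110,110,5)
s=C("side");s.crop("pics/s6.png",265,190,145,145,4)
E
```

```text
pos [ 0.43650446 -0.34134688  0.2388059 ] r 0.2818960074731393 phi 8.90841001055191 F [-2.74246439  3.72023054  2.30549235]
[-0.49 -0.12] 7.9
[-0.49 -0.  ] 6.9
[-0.49  0.01] 5.9
[-0.49  0.01] 4.9
[-0.49  0.02] 3.9
```

View pics/s6.png

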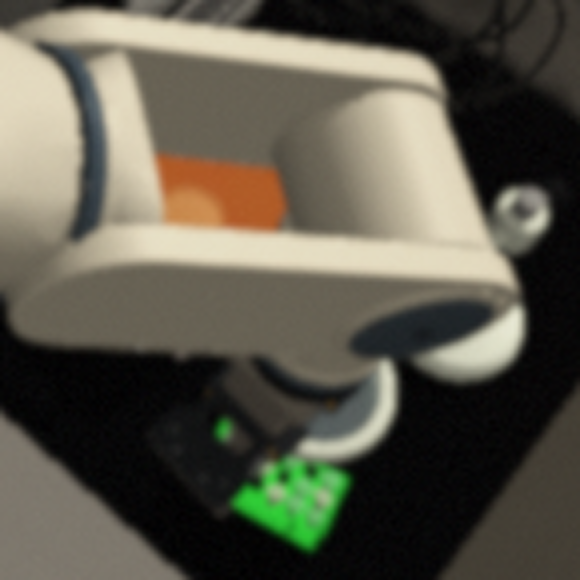

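View pics/t6.png

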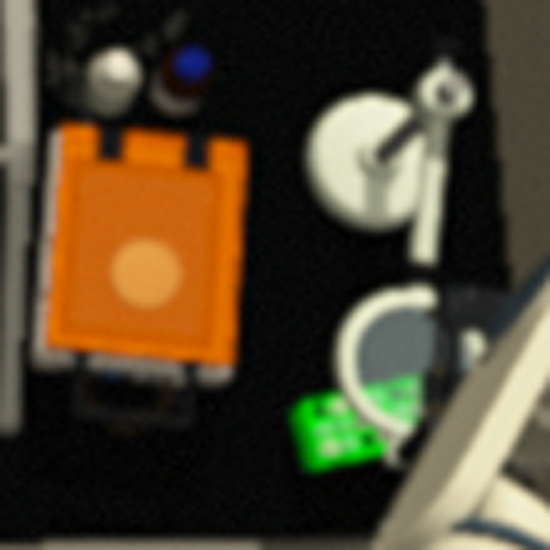

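>>> send_rows:
  targets: [0,-0.8,0,-0.8,0,0,1,0,0,0,0,0,0,1,0,0,0,0,0,0,1]

```text
time_s: 7.35
ee_pos: [0.4356, -0.3464, 0.2389]
ee_rot: [[0.121, 0.993, -0.006], [0.993, -0.121, 0.002], [0.001, -0.006, -1.0]]
force: [-4.3, -0.1, 2.8]
opening: 0.0172
```

```bash
python3 arc.py 1
```

```text
pos [ 0.43564277 -0.34640951  0.23887874] r 0.2820100870302628 phi 7.865078378509716 F [-4.25068101 -0.06878826  2.81619159]
[-0.49 -0.1 ] 6.9
[-0.49  0.01] 5.9
[-0.49  0.01] 4.9
[-0.49  0.02] 3.9
[-0.49  0.03] 2.9
```

>>> send_rows:
  targets: [0,0,0,-0.3,0,0,1,0,0,0,0,0,0,1,0,0,0,0,0,0,4,0,0,0,0,0,0,6,0,0,0,0,0,0,6]

```text
time_s: 7.77
ee_pos: [0.4372, -0.3478, 0.2387]
ee_rot: [[0.12, 0.993, -0.003], [0.993, -0.12, 0.002], [0.002, -0.003, -1.0]]
force: [0.6, 0.3, 0.1]
opening: 0.035
```

>>> send_rows:
  targets: [0,0,0,0,0,0,7,0,0,0,0,0,-1,7,0,0,0,0,0,-2.5,7,0,0,0,0,0,-2.5,7,0,0,0,0,0,-2.5,7]

```text
time_s: 8.18
ee_pos: [0.4361, -0.3461, 0.3221]
ee_rot: [[0.121, 0.993, -0.009], [0.993, -0.121, 0.009], [0.008, -0.01, -1.0]]
force: [0.7, -1.0, -0.1]
opening: 0.0684
```

>>> send_rows:
  targets: [0,0,0,3.7,-1.6,0,7,0,0,0,3.7,-1.6,0,7,0,0,0,3.7,-1.6,0,7,0,0,0,3.7,-1.6,0,7,0,0,0,3.7,-1.6,0,7]

```text
time_s: 8.6
ee_pos: [0.3829, -0.155, 0.3328]
ee_rot: [[0.129, 0.992, 0.006], [0.992, -0.129, -0.001], [-0.0, 0.006, -1.0]]
force: [0.8, 0.1, 0.7]
opening: 0.0696
```

```bash
python3 - <<'E'
from h import *
t=C("top");t.crop("pics/t7.png",295,145,110,110,5)
s=C("side");s.crop("pics/s7.png",265,190,145,145,4)
E
```

```text
(no output)
```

View pics/s7.png

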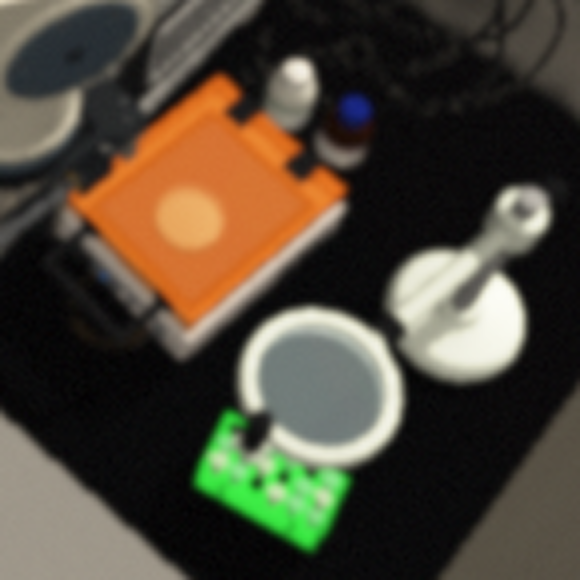

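View pics/t7.png

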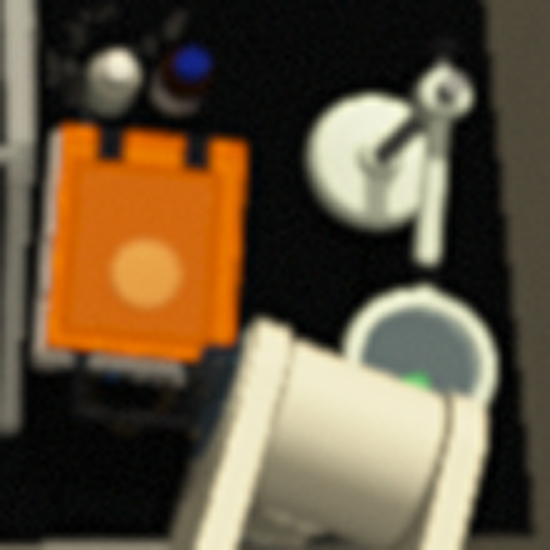

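Measure the lens in the side view (fully visible) and the viewer geometry again.

```bash
python3 - <<'E'
from h import *
t=C("top");s=C("side")
h=cv2.cvtColor(s.im,cv2.COLOR_BGR2HSV);m=cv2.inRange(h,np.array([0,0,140]),np.array([179,70,255]))
z=np.zeros_like(m);z[266:307,324:368]=m[266:307,324:368];z[266:278,360:368]=0
# outer ellipse via connected component
cs,_=cv2.findContours(z,cv2.RETR_EXTERNAL,cv2.CHAIN_APPROX_NONE);k=max(cs,key=cv2.contourArea)
e=cv2.fitEllipse(cv2.convexHull(k));print(e,'side lens',s.onz(*e[0],.19))
u=lambda x,y,o,k:(o[0]+(x+.5)/k-.5,o[1]+(y+.5)/k-.5)
print('side hand',s.onz(*u(322,387,(265,190),4),.19)); 
print('top hand',t.onz(*u(421,363,(295,145),5),.19))
P=np.array([.715,-.385])
for q in(s.onz(*e[0],.19),s.onz(*u(322,387,(265,190),4),.19),t.onz(*u(421,363,(295,145),5),.19)):
    v=q[:2]-P;print(np.hypot(*v),np.degrees(np.arctan2(v[1],-v[0])))
# screen amber mask -> corners at z .078
for c,n,roi in((t,'t',(300,160,350,225)),(s,'s',(278,205,355,275))):
    h=cv2.cvtColor(c.im,cv2.COLOR_BGR2HSV);m=cv2.inRange(h,np.array([5,120,100]),np.array([22,255,255]))
    z=np.zeros_like(m);x0,y0,x1,y1=roi;z[y0:y1,x0:x1]=m[y0:y1,x0:x1]
    k=max(cv2.findContours(z,cv2.RETR_EXTERNAL,cv2.CHAIN_APPROX_NONE)[0],key=cv2.contourArea)
    ap=cv2.approxPolyDP(cv2.convexHull(k),4,True).reshape(-1,2);print(n,[(p.tolist(),np.round(c.onz(*p,.078)[:2],3).tolist()) for p in ap])
E
```

```text
((343.45501708984375, 287.89984130859375), (40.951812744140625, 44.0578498840332), 52.26762771606445) side lens [ 0.49747537 -0.35067277  0.19      ]
side hand [ 0.50446135 -0.35157196  0.19      ]
top hand [ 0.50568418 -0.3537564   0.19      ]
0.22021653253561177 8.96780387633803
0.21317588583737077 9.021766238243186
0.21163477195200003 8.489593967035814
t [([307, 170], [0.731, -0.104]), ([343, 173], [0.715, -0.254]), ([341, 214], [0.541, -0.235]), ([304, 214], [0.543, -0.083])]
s [([321, 209], [0.731, -0.111]), ([351, 238], [0.708, -0.259]), ([311, 271], [0.519, -0.232]), ([283, 239], [0.546, -0.089])]
```

>>> send_rows:
  targets: [0,0,0,3.7,-0.5,0,7,0,0,0,3.7,-0.5,0,7,0,0,0,3.7,-0.5,0,7,0,0,0,3.7,-0.5,0,7,0,0,0,0,0,0,7]

```text
time_s: 9.22
ee_pos: [0.3876, -0.0076, 0.3352]
ee_rot: [[0.138, 0.99, 0.012], [0.99, -0.138, -0.004], [-0.002, 0.012, -1.0]]
force: [0.4, -0.0, -0.3]
opening: 0.0698
```

```bash
python3 - <<'E'
from h import *
t=C("top");t.crop("pics/t8.png",345,150,60,95,8)
s=C("side");s.crop("pics/s8.png",305,225,100,110,6)
E
```

```text
(no output)
```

View pics/t8.png

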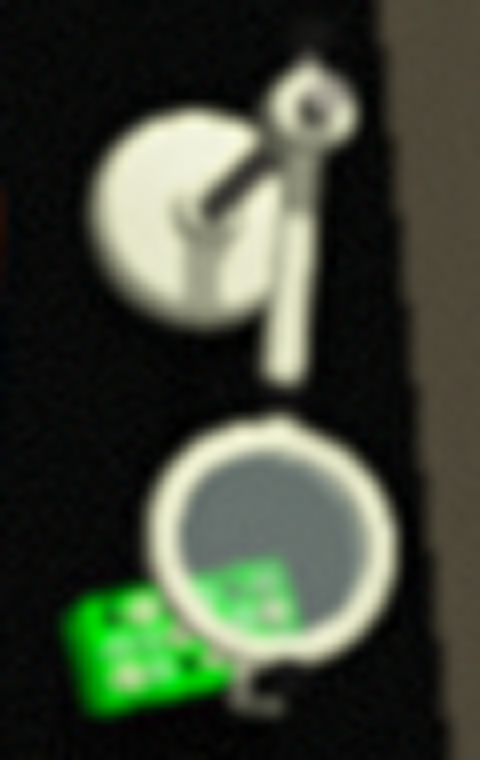

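View pics/s8.png

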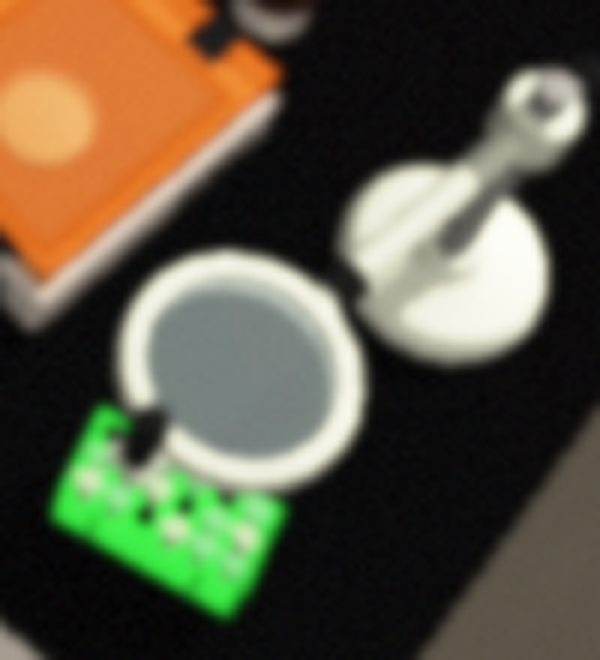

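```bash
python3 - <<'E'
from h import *
t=C("top");s=C("side")
u=lambda x,y,o,k:(o[0]+(x+.5)/k-.5,o[1]+(y+.5)/k-.5)
P=np.array([.715,-.385])
def rep(n,q):
    v=q[:2]-P;print(n,np.round(q,3),'r',round(np.hypot(*v),3),'phi',round(np.degrees(np.arctan2(v[1],-v[0])),1))
a=u(274,543,(345,150),8);b=u(242,371,(305,225),6)
rep('lens top',t.onz(*a,.19));rep('lens side',s.onz(*b,.19));print(tri(t,a,s,b))
g=u(148,425,(305,225),6);rep('grip side',s.onz(*g,.235)); g2=u(260,672,(345,150),8);rep('grip top',t.onz(*g2,.235))
# rack top face centre: top view corners (crop px) and side
for c,o,k,pts in((t,(345,150),8,[(62,618),(285,560),(302,632)]),(s,(305,225),6,[(103,405),(288,505)])):
    print([np.round(c.onz(*u(x,y,o,k),.052)[:2],3).tolist() for x,y in pts])
E
```

```text
lens top [ 0.505 -0.354  0.19 ] r 0.213 phi 8.5
lens side [ 0.504 -0.351  0.19 ] r 0.214 phi 9.1
(array([ 0.50330235, -0.35196237,  0.19366525]), np.float64(0.001974713823989051))
grip side [ 0.435 -0.338  0.235] r 0.284 phi 9.6
grip top [ 0.437 -0.328  0.235] r 0.284 phi 11.6
[[0.491, -0.284], [0.519, -0.402], [0.481, -0.408]]
[[0.496, -0.297], [0.519, -0.401]]
```

>>> send_rows:
  targets: [0.7,0,-1,-3.6,1,0,7,0,0,0,-3.6,1,0,7,0,0,0,-3.6,1,0,7,0,0,0,-3.6,1,0,7,0,0,0,-3.6,1,0,7]

```text
time_s: 9.83
ee_pos: [0.4137, -0.2072, 0.3363]
ee_rot: [[0.123, 0.992, -0.0], [0.992, -0.123, -0.004], [-0.004, 0.0, -1.0]]
force: [1.0, 0.9, -0.3]
opening: 0.0698
```

>>> send_rows:
  targets: [0,0,0,-3.6,1,0,7,0,0,0,-3.6,1,0,7,0,0,0,-3.6,1,0,7,0,0,0,-3.4,1,0,7,0,0,0,0,0,0,7]

```text
time_s: 10.25
ee_pos: [0.4281, -0.3792, 0.3356]
ee_rot: [[0.144, 0.99, -0.001], [0.99, -0.144, -0.008], [-0.008, 0.0, -1.0]]
force: [-0.8, 0.4, -1.0]
opening: 0.0697
```

>>> send_rows:
  targets: [0,0.4,-1,3.7,0.3,0,7,0,0,0,0,0,1.5,7,0,0,0,0,0,1.5,7,0,0,0,0,0,1.5,7,0,0,0,0,0,0,7]

```text
time_s: 10.67
ee_pos: [0.4296, -0.3556, 0.2872]
ee_rot: [[0.147, 0.989, -0.002], [0.989, -0.147, -0.001], [-0.001, -0.002, -1.0]]
force: [-0.0, 0.4, -1.2]
opening: 0.0701
```

>>> send_rows:
  targets: [0,0,-1,1.4,0.4,0,7,0,0,0,0,0,0,7]

```text
time_s: 10.83
ee_pos: [0.4337, -0.3441, 0.2869]
ee_rot: [[0.134, 0.991, -0.004], [0.991, -0.134, 0.001], [0.0, -0.004, -1.0]]
force: [-0.7, -0.1, 0.3]
opening: 0.07
```

>>> send_rows:
  targets: [0,0,0,0.2,0.2,1.6,7,0,0,0,0,0,1.6,7,0,0,0,0,0,1.6,7,0,0,0,0,0,0,7]

```text
time_s: 11.17
ee_pos: [0.4368, -0.3449, 0.2422]
ee_rot: [[0.135, 0.991, 0.001], [0.991, -0.135, -0.004], [-0.004, 0.002, -1.0]]
force: [-1.0, 0.4, -0.6]
opening: 0.0707
```

>>> send_rows:
  targets: [0,0,0,0.3,0,0.3,1,0,0,0,0,0,0,1,0,0,0,0,0,0,1,0,0,0,0,0,0,1,0,0,0,0,0,0,1]
  force: 30

```text
time_s: 11.58
ee_pos: [0.4385, -0.3434, 0.2436]
ee_rot: [[0.136, 0.991, 0.005], [0.991, -0.135, -0.007], [-0.006, 0.006, -1.0]]
force: [0.3, -0.2, 0.6]
opening: 0.0391
```

>>> send_rows:
  targets: [0,0,0,0,0,0,1,0,0,0,0,0,0,1,0,0,0,0,0,0,1,0,0,0,0,0,0,1,0,0,0,0,0,0,1]

```text
time_s: 12.0
ee_pos: [0.4358, -0.3431, 0.2447]
ee_rot: [[0.135, 0.991, -0.0], [0.991, -0.135, -0.007], [-0.007, 0.001, -1.0]]
force: [3.1, -0.4, -2.6]
opening: 0.0171
```

>>> send_rows:
  targets: [0,0,0,-0.8,0,0,1,0,0,0,0,0,0,1,0,0,0,0,0,0,1]

```text
time_s: 12.25
ee_pos: [0.4346, -0.3512, 0.2446]
ee_rot: [[0.134, 0.991, -0.001], [0.991, -0.134, -0.006], [-0.006, 0.0, -1.0]]
force: [-0.5, 1.5, 0.4]
opening: 0.0171
```

>>> send_rows:
  targets: [0,0,0,0,0,0,6,0,0,0,0,0,0,6,0,0,0,0,0,0,6,0,0,0,0,0,0,6,0,0,0,0,0,-1,6]

```text
time_s: 12.67
ee_pos: [0.4345, -0.3515, 0.2535]
ee_rot: [[0.135, 0.991, -0.001], [0.991, -0.135, -0.005], [-0.005, -0.001, -1.0]]
force: [-0.6, -0.3, 0.0]
opening: 0.0485
```

>>> send_rows:
  targets: [0,0,0,0,0,-2.5,6,0,0,0,0,0,-2.5,6,0,0,0,0,0,-2.5,6,0,0,0,3,-1.5,0,6,0,0,0,3.5,-1.5,0,6]

```text
time_s: 13.08
ee_pos: [0.4154, -0.2859, 0.3355]
ee_rot: [[0.138, 0.99, 0.002], [0.99, -0.138, -0.008], [-0.008, 0.003, -1.0]]
force: [0.8, 1.7, -0.0]
opening: 0.0601
```

>>> send_rows:
  targets: [0,0,0,3.7,-1.5,0,6,0,0,0,3.7,-1.5,0,6,0,0,0,3.7,-1.5,0,6,0,0,0,3,0,0,6,0,0,0,0,0,0,6]

```text
time_s: 13.5
ee_pos: [0.3872, -0.1316, 0.3395]
ee_rot: [[0.141, 0.99, 0.009], [0.99, -0.141, -0.01], [-0.008, 0.01, -1.0]]
force: [-0.0, -0.9, 0.6]
opening: 0.06
```

```bash
python3 - <<'E'
from h import *
t=C("top");t.crop("pics/t9.png",295,150,110,105,6)
s=C("side");s.crop("pics/s9.png",265,200,135,135,4)
E
```

```text
(no output)
```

View pics/t9.png

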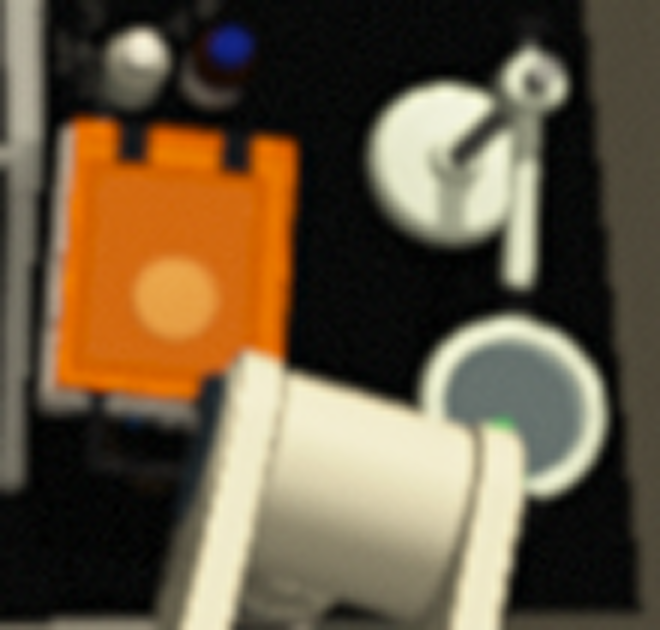

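View pics/s9.png

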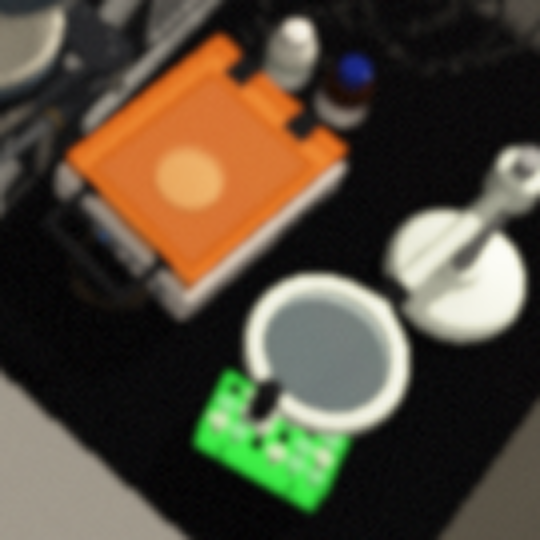

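```bash
python3 - <<'E'
from h import *
t=C("top");s=C("side")
u=lambda x,y,o,k:(o[0]+(x+.5)/k-.5,o[1]+(y+.5)/k-.5)
q=s.onz(*u(327,353,(265,200),4),.19);print('lens',q,np.degrees(np.arctan2(q[1]+.385,.715-q[0])))
q=t.onz(*u(514,406,(295,150),6),.19);print('lens',q,np.degrees(np.arctan2(q[1]+.385,.715-q[0])))
def en(c,n,x0,y0,w,h,k):
    g=c.im[y0:y0+h,x0:x0+w].astype(float);g=np.clip(g*3,0,255).astype(np.uint8)
    g=cv2.resize(g,None,fx=k,fy=k,interpolation=cv2.INTER_CUBIC)
    for f in(.470,.48,.49,.5):
        p=c.px([f,-.154,.064]);cv2.circle(g,(int((p[0]-x0+.5)*k),int((p[1]-y0+.5)*k)),3,(0,255,0) if f<.475 else (0,255,255),-1)
    cv2.imwrite(n,g)
en(t,"pics/te.png",295,200,60,40,12);en(s,"pics/se.png",265,235,60,50,12)
E
```

```text
lens [ 0.50323305 -0.35679596  0.19      ] 7.586255472763414
lens [ 0.50540103 -0.35929175  0.19      ] 6.992657683821498
```

View pics/te.png

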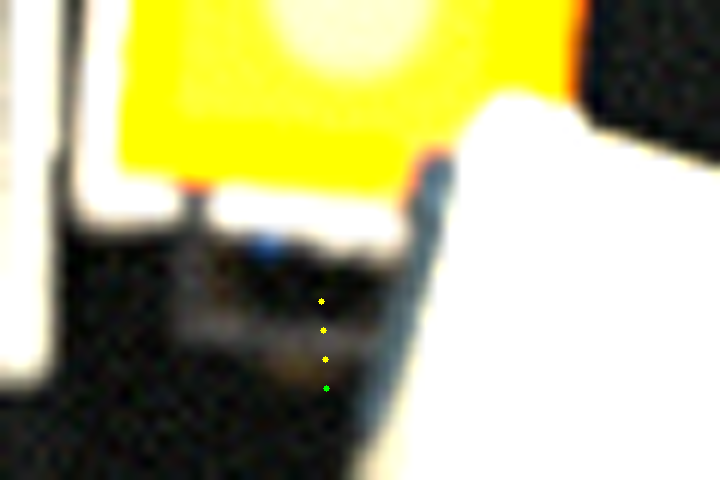

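View pics/se.png

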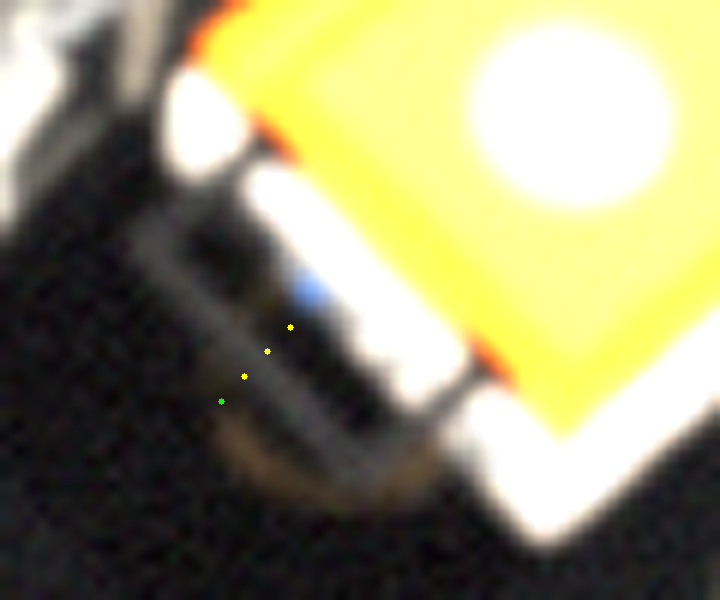

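>>> send_rows:
  targets: [0.5,0.6,-1.6,-0.2,2.5,0,3.5,0,0,0,-0.2,2.5,0,3.5,0,0,0,-0.2,2.5,2,3.5,0,0,0,-0.2,2.2,3,3.5,0,0,0,0,0,3,3.5]

```text
time_s: 14.12
ee_pos: [0.4915, -0.1659, 0.2638]
ee_rot: [[0.122, 0.992, 0.014], [0.993, -0.122, -0.006], [-0.004, 0.014, -1.0]]
force: [-0.1, -0.2, 0.2]
opening: 0.0349
```

>>> send_rows:
  targets: [0,0,0,0,0,2.5,3.5,0,0,0,0,0,2.5,3.5,0,0,0,0,0,1.5,3.5,0,0,0,0,0,0,3.5,0,0,0,0,0,0,3.5]

```text
time_s: 14.53
ee_pos: [0.491, -0.1741, 0.1877]
ee_rot: [[0.131, 0.991, 0.002], [0.991, -0.131, -0.004], [-0.003, 0.003, -1.0]]
force: [-0.4, -0.3, 0.3]
opening: 0.035
```

>>> send_rows:
  targets: [0,0.2,-1,1.9,-0.8,0,3.5,0,0,0,0,0,1.5,3.5,0,0,0,0,0,1.5,3.5,0,0,0,0,0,1.5,3.5,0,0,0,0,0,0,3.5]

```text
time_s: 14.95
ee_pos: [0.4897, -0.1593, 0.1471]
ee_rot: [[0.118, 0.993, 0.011], [0.993, -0.118, -0.003], [-0.002, 0.011, -1.0]]
force: [0.1, -0.3, -0.5]
opening: 0.0351
```

>>> send_rows:
  targets: [0,0,0,0,0,0,3.5]

```text
time_s: 15.03
ee_pos: [0.4903, -0.1601, 0.1482]
ee_rot: [[0.119, 0.993, 0.011], [0.993, -0.119, -0.004], [-0.002, 0.012, -1.0]]
force: [0.3, 0.4, 0.6]
opening: 0.0347
```

>>> send_rows:
  targets: [0.6,0.2,0,0.5,-0.6,0,3.5,0,0,0,0,0,1,3.5,0,0,0,0,0,1,3.5,0,0,0,0,0,1,3.5,0,0,0,0,0,0,3.5]

```text
time_s: 15.45
ee_pos: [0.4872, -0.1556, 0.1201]
ee_rot: [[0.12, 0.993, 0.007], [0.993, -0.12, -0.001], [0.0, 0.007, -1.0]]
force: [-0.5, 0.2, -0.1]
opening: 0.0353
```

```bash
python3 - <<'E'
from h import *
st=bot.get_state();print(st["ee_pos"],st["ee_rot"][:,2])
s=C("side");g=np.clip(s.im[215:295,245:345].astype(float)*2.5,0,255).astype(np.uint8);cv2.imwrite("pics/s10.png",cv2.resize(g,None,fx=7,fy=7,interpolation=cv2.INTER_CUBIC))
E
```

```text
[ 0.48717942 -0.15564141  0.12012964] [ 7.25081329e-03 -6.74732796e-04 -9.99973485e-01]
```

View pics/s10.png

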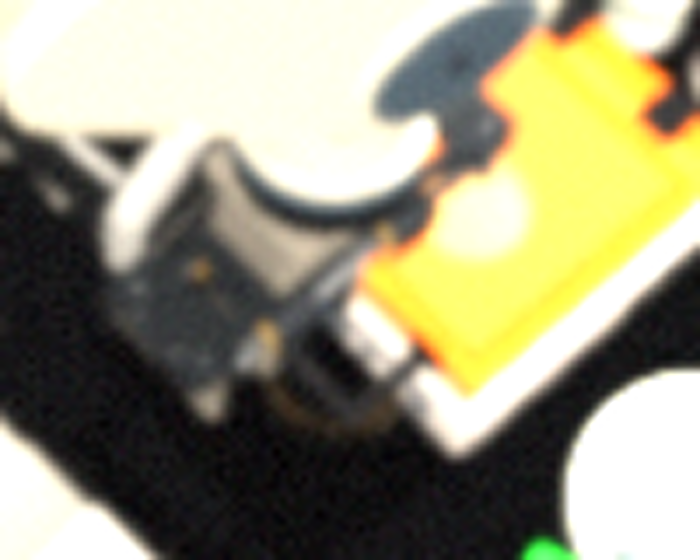

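>>> send_rows:
  targets: [0.3,0,0,0.1,-0.2,1,3.5,0,0,0,0,0,1,3.5,0,0,0,0,0,0.8,3.5,0,0,0,0,0,0,3.5]

```text
time_s: 15.83
ee_pos: [0.4857, -0.1544, 0.0899]
ee_rot: [[0.12, 0.993, 0.002], [0.993, -0.12, -0.0], [0.0, 0.002, -1.0]]
force: [-1.7, 0.6, 0.3]
opening: 0.0349
```

>>> send_rows:
  targets: [0,0,0,0,0,0.7,3.5,0,0,0,0,0,0.7,3.5,0,0,0,0,0,0.5,3.5,0,0,0,0,0,0,3.5]

```text
time_s: 16.17
ee_pos: [0.4855, -0.1542, 0.0682]
ee_rot: [[0.12, 0.993, 0.001], [0.993, -0.12, 0.0], [0.0, 0.001, -1.0]]
force: [-0.4, -0.1, 0.3]
opening: 0.0353
```

>>> send_rows:
  targets: [0,0,0,0,0,0,0.4,0,0,0,0,0,0,0.4,0,0,0,0,0,0,0.4,0,0,0,0,0,0,0.4,0,0,0,0,0,0,0.4]
  force: 20

```text
time_s: 16.58
ee_pos: [0.4856, -0.1543, 0.0684]
ee_rot: [[0.12, 0.993, 0.001], [0.993, -0.12, 0.0], [0.0, 0.001, -1.0]]
force: [-0.9, -0.5, -0.1]
opening: 0.0091
```

>>> send_rows:
  targets: [0,0,0,0,0,0,0.4,0,0,0,0,0,0,0.4]

```text
time_s: 16.75
ee_pos: [0.4856, -0.1543, 0.0687]
ee_rot: [[0.12, 0.993, 0.001], [0.993, -0.12, 0.0], [0.0, 0.001, -1.0]]
force: [-0.1, -1.0, -0.0]
opening: 0.0091
```

>>> send_rows:
  targets: [0,0,0,0,0.1,-1.25,0.4,0,0,0,0,0.15,-1.25,0.4,0,0,0,0,0.2,-1.25,0.4,0,0,0,0,0.3,-1.2,0.4,0,0,0,0,0,0,0.4]

```text
time_s: 17.17
ee_pos: [0.4932, -0.1553, 0.1195]
ee_rot: [[0.12, 0.993, 0.001], [0.993, -0.12, 0.0], [0.0, 0.001, -1.0]]
force: [-0.5, -0.5, -1.3]
opening: 0.0094
```

```bash
cat > scr.py <<'E'
from h import *
import sys
s=bot.get_state();p=s["ee_pos"];a=np.array([.9936,-.113])
b=np.array([(p[:2]-[.4856,-.1543])@a-.24, p[2]-.0047-.052])
r0=np.hypot(.24,.012);r=np.hypot(*b);th=np.arctan2(b[1],-b[0])-np.arctan2(.012,.24)
lat=(p[:2]-[.4856,-.1543])@np.array([.113,.9936])
print('th',np.degrees(th),'r err mm',(r-r0)*1e3,'lat mm',lat*1e3,'F',np.round(s["force"],1),'z axis',np.round(s["ee_rot"][:,2],3),'op',s["opening"],s["time_s"])
T=float(sys.argv[1]) if len(sys.argv)>1 else 45
R=s["ee_rot"];t=np.radians(T);tgt=np.array([-.24*np.cos(t)+.012*np.sin(t),.24*np.sin(t)+.012*np.cos(t)])
d=tgt-b;w=np.r_[a*d[0]-lat*np.array([.113,.9936]),d[1]];print('to',T,'tool cm',np.round(R.T@w*100,2))
E
python3 scr.py 27
```

```text
th 12.26703098559002 r err mm 0.35662786836301863 lat mm -0.11102328146969845 F [-0.5 -0.5 -1.3] z axis [ 0.001  0.    -1.   ] op 0.009374312486766179 17.1667
to 27.0 tool cm [ 0.03  2.4  -5.68]
```

>>> send_rows:
  targets: [0,0,0,0,0.45,-1.5,0.4,0,0,0,0,0.55,-1.45,0.4,0,0,0,0,0.65,-1.4,0.4,0,0,0,0,0.75,-1.35,0.4,0,0,0,0,0,0,0.4]

```text
time_s: 17.58
ee_pos: [0.5156, -0.158, 0.1765]
ee_rot: [[0.12, 0.993, -0.002], [0.993, -0.12, 0.001], [0.0, -0.002, -1.0]]
force: [-0.3, 0.5, -2.4]
opening: 0.0092
```

```bash
python3 scr.py 39; python3 - <<'E'
from h import *
C("top").crop("pics/t11.png",285,130,125,115,5)
C("side").crop("pics/s11.png",235,160,165,145,4)
E
```

```text
th 26.876751192785576 r err mm 1.2434573774928737 lat mm -0.29317028074778745 F [-0.3  0.5 -2.4] z axis [-0.002  0.001 -1.   ] op 0.009166171181377834 17.5833
to 39.0 tool cm [ 0.05  3.07 -4.06]
```

View pics/t11.png

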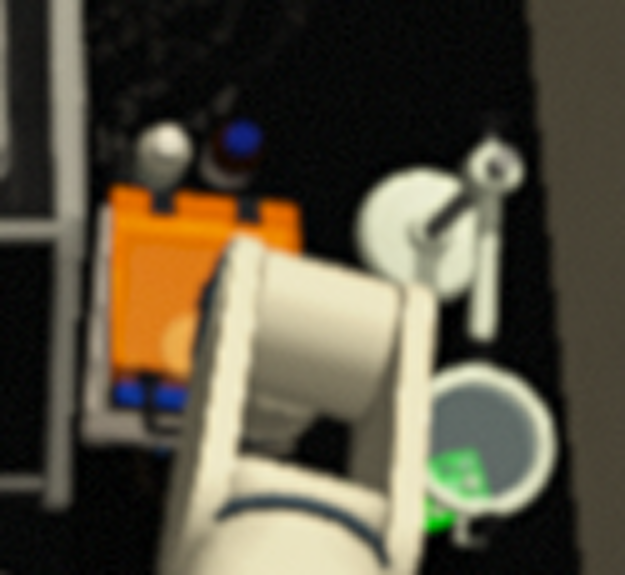

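View pics/s11.png

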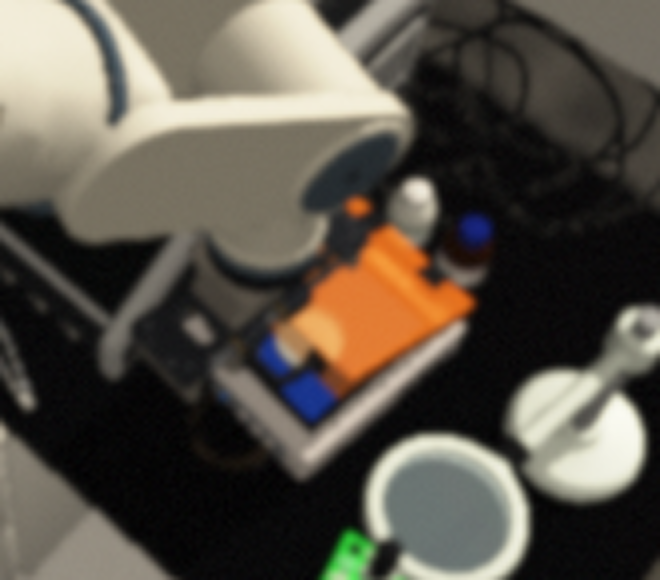

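>>> send_rows:
  targets: [0,0,0,0,0.85,-1.25,0.4,0,0,0,0,0.9,-1.2,0.4,0,0,0,0,0.95,-1.15,0.4,0,0,0,0,1,-1.1,0.4,0,0,0,0,0,0,0.4]

```text
time_s: 18.1
ee_pos: [0.5423, -0.1613, 0.2158]
ee_rot: [[0.12, 0.992, -0.025], [0.993, -0.12, 0.004], [0.001, -0.026, -1.0]]
force: [0.2, 0.0, -2.2]
opening: 0.0091
```

```bash
python3 scr.py 45
```

```text
th 38.15686541532013 r err mm 2.0514455423261966 lat mm -0.5793134335963558 F [ 0.2  0.  -2.2] z axis [-0.025  0.004 -1.   ] op 0.009136757607277895 18.1
to 45.0 tool cm [ 0.07  2.11 -1.97]
```

>>> send_rows:
  targets: [-1.4,0,0,0,1,-1,0.4,0,0,0,0,1,-1,0.4,0,0,0,0,0,0,0.4,0,0,0,0,0,0,0.4]

```text
time_s: 18.43
ee_pos: [0.5566, -0.1631, 0.2317]
ee_rot: [[0.12, 0.993, -0.014], [0.993, -0.12, 0.003], [0.002, -0.014, -1.0]]
force: [-4.6, 0.4, 0.2]
opening: 0.0094
```

```bash
python3 scr.py 45
```

```text
th 43.227891772379294 r err mm 2.6313753075566657 lat mm -0.7226893989612245 F [-4.6  0.4  0.2] z axis [-0.014  0.003 -1.   ] op 0.0093980596656991 18.4333
to 45.0 tool cm [ 0.08  0.72 -0.33]
```

>>> send_rows:
  targets: [-0.6,0,0,0,0.6,-0.3,0.4,0,0,0,0,0,0,0.4,0,0,0,0,0,0,0.4]

```text
time_s: 18.68
ee_pos: [0.5575, -0.1632, 0.2325]
ee_rot: [[0.12, 0.993, -0.014], [0.993, -0.12, 0.004], [0.002, -0.014, -1.0]]
force: [-2.0, -0.3, 0.1]
opening: 0.0091
```

```bash
python3 scr.py 45; python3 - <<'E'
from h import *
C("top").crop("pics/t12.png",295,145,70,75,8)
C("side").crop("pics/s12.png",270,185,90,95,7)
E
```

```text
th 43.52098451775721 r err mm 2.5918332171960268 lat mm -0.7390338346320657 F [-2.  -0.3  0.1] z axis [-0.014  0.004 -1.   ] op 0.009056862336253415 18.6833
to 45.0 tool cm [ 0.08  0.63 -0.24]
```

View pics/t12.png

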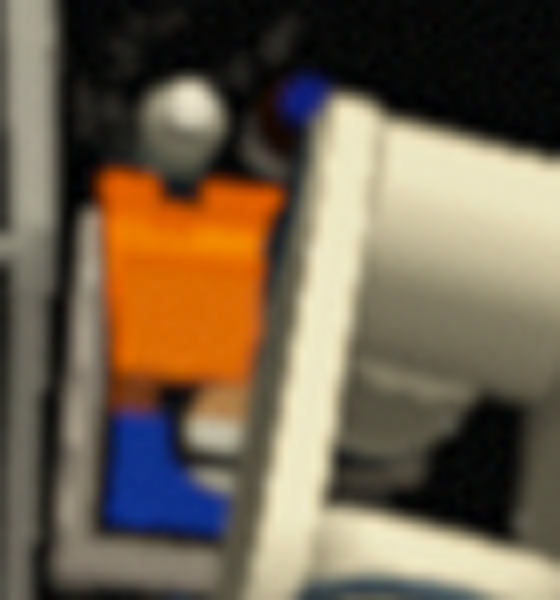

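View pics/s12.png

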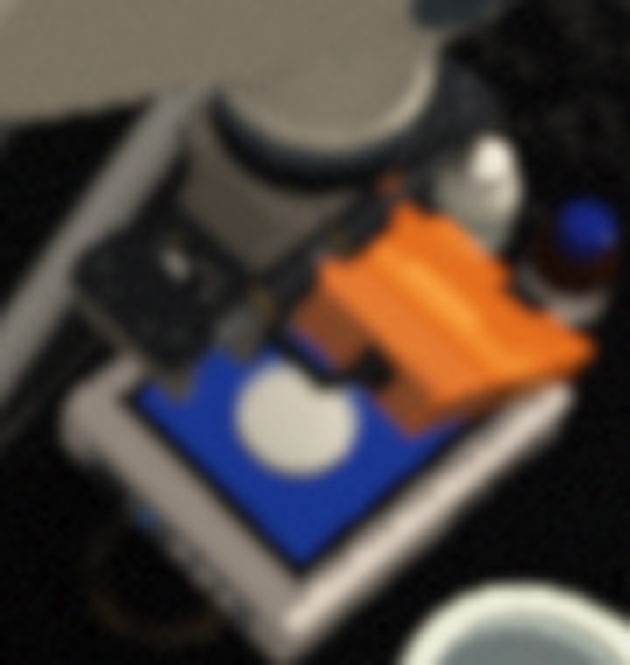

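```bash
cat > ang.py <<'E'
from h import *
u=lambda x,y,o,k:(o[0]+(x+.5)/k-.5,o[1]+(y+.5)/k-.5)
a=np.array([.9936,-.113,0]);n=np.array([.113,.9936,0])
Hn=np.array([.4856,-.1543,.052])+.24*a
def f(c,uv,lat,loc,name):
    o,d=c.ray(*uv);t=(lat-(o-Hn)@n)/(d@n);p=o+t*d-Hn
    s,z=p@a,p[2];r=np.hypot(s,z);th=np.degrees(np.arctan2(z,-s)-np.arctan2(loc[1],-loc[0]))
    print(name,'s,z',round(s,4),round(z,4),'r',round(r,4),'exp',round(np.hypot(*loc),4),'th',round(th,2))
E
python3 - <<'E'
from ang import *
t=C("top");s=C("side")
for p,h in(((440,400),.026),((412,437),0)): f(s,u(*p,(270,185),7),-.076,(-.189,h),'side right h%g'%h)
for p,h in(((320,275),.026),((293,320),0)): f(s,u(*p,(270,185),7),.076,(-.189,h),'side left? h%g'%h)
for p,h in(((116,375),.026),((112,410),0)): f(t,u(*p,(295,145),8),.076,(-.189,h),'top left h%g'%h)
E
```

```text
side right h0.026 s,z -0.1285 0.1528 r 0.1996 exp 0.1908 th 42.1
side right h0 s,z -0.1422 0.1345 r 0.1958 exp 0.189 th 43.41
side left? h0.026 s,z -0.0044 -0.0876 r 0.0877 exp 0.1908 th -94.93
side left? h0 s,z -0.0202 -0.1209 r 0.1226 exp 0.189 th -80.5
top left h0.026 s,z -0.1213 0.1341 r 0.1808 exp 0.1908 th 40.03
top left h0 s,z -0.1373 0.1276 r 0.1875 exp 0.189 th 42.89
```

>>> send_rows:
  targets: [-0.6,0,0,0,0.7,-0.8,0.4,0,0,0,0,0,0,0.4,0,0,0,0,0,0,0.4]

```text
time_s: 19.13
ee_pos: [0.5662, -0.1643, 0.2408]
ee_rot: [[0.12, 0.993, -0.001], [0.993, -0.12, 0.002], [0.002, -0.001, -1.0]]
force: [-4.7, -0.0, 1.5]
opening: 0.0095
```

```bash
python3 scr.py 45.7; python3 - <<'E'
from h import *
C("top").crop("pics/t13.png",295,145,70,75,8)
C("side").crop("pics/s13.png",270,185,90,95,7)
E
```

```text
th 46.35913093825756 r err mm 2.875313776253247 lat mm -0.8162190174975955 F [-4.7 -0.   1.5] z axis [-0.001  0.002 -1.   ] op 0.009477493479396694 19.1333
to 45.7 tool cm [ 0.08 -0.02  0.4 ]
```

View pics/s13.png

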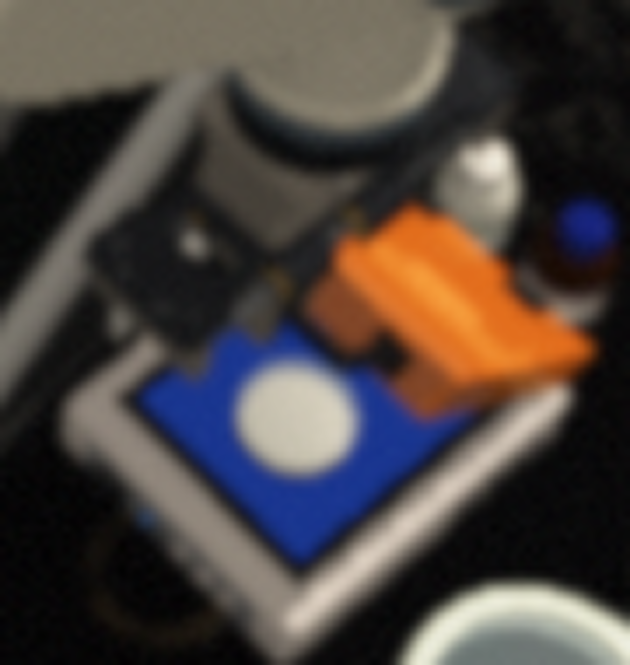

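View pics/t13.png

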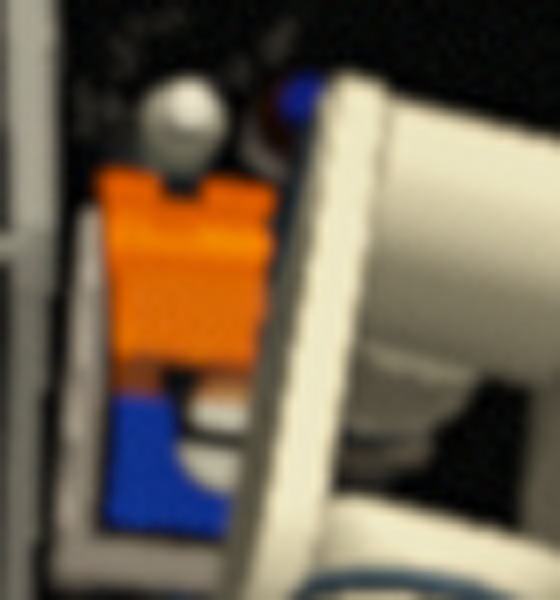

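```bash
python3 - <<'E'
from ang import *
t=C("top");s=C("side")
for p,h in(((460,387),.026),((428,418),0)): f(s,u(*p,(270,185),7),-.076,(-.189,h),'side right h%g'%h)
for p,h in(((117,358),.026),((115,391),0)): f(t,u(*p,(295,145),8),.076,(-.189,h),'top left h%g'%h)
for A,B,h in(((117,358),(340,262),.026),((115,391),(308,310),0)):
    q,e=tri(t,u(*A,(295,145),8),s,u(*B,(270,185),7));d=q-Hn;print('tri left',h,'s',d@a,'lat',d@n,'z',d[2],'gap',e,'th',np.degrees(np.arctan2(d[2],-(d@a))-np.arctan2(h,.189)))
E
```

```text
side right h0.026 s,z -0.1141 0.1467 r 0.1858 exp 0.1908 th 44.27
side right h0 s,z -0.1336 0.1419 r 0.1949 exp 0.189 th 46.72
top left h0.026 s,z -0.1126 0.1333 r 0.1745 exp 0.1908 th 41.99
top left h0 s,z -0.1295 0.1345 r 0.1867 exp 0.189 th 46.1
tri left 0.026 s -0.06286434216566111 lat 0.051245275758609925 z 0.015583070849267515 gap 0.04244813186802786 th 6.0892903545805535
tri left 0 s -0.07651210127392451 lat 0.0498721614398347 z -0.015248108675097245 gap 0.0343641878473417 th -11.270820402363823
```

>>> send_rows:
  targets: [0,0,0,0,-0.2,0.3,0.4,0,0,0,0,0,0,0.4,0,0,0,0,0,0,0.4,0,0,0,0,0,0,0.4]

```text
time_s: 19.67
ee_pos: [0.5627, -0.1639, 0.2377]
ee_rot: [[0.12, 0.993, -0.003], [0.993, -0.12, 0.003], [0.002, -0.003, -1.0]]
force: [-3.4, 0.1, 1.1]
opening: 0.009
```

```bash
python3 scr.py 45.3
```

```text
th 45.251078426667924 r err mm 2.818268387839468 lat mm -0.8091000128635439 F [-3.4  0.1  1.1] z axis [-0.003  0.003 -1.   ] op 0.009002545957419063 19.6667
to 45.3 tool cm [0.08 0.2  0.2 ]
```

Now a steadiness check and a last look.

>>> send_rows:
  targets: [0,0,0,0,0,0,0.4,0,0,0,0,0,0,0.4,0,0,0,0,0,0,0.4,0,0,0,0,0,0,0.4,0,0,0,0,0,0,0.4]

```text
time_s: 20.08
ee_pos: [0.5627, -0.1639, 0.2377]
ee_rot: [[0.12, 0.993, -0.003], [0.993, -0.12, 0.003], [0.002, -0.004, -1.0]]
force: [-3.6, 0.6, 1.3]
opening: 0.0091
```

```bash
python3 scr.py 45.3; python3 - <<'E'
from h import *
C("top").crop("pics/t14.png",295,145,110,95,5)
C("side").crop("pics/s14.png",265,185,140,145,4)
E
python3 scr.py
```

```text
th 45.26082944436317 r err mm 2.8236740875191293 lat mm -0.7906238440436167 F [-3.6  0.6  1.3] z axis [-0.003  0.003 -1.   ] op 0.009082847725603815 20.0833
to 45.3 tool cm [0.08 0.2  0.2 ]
th 45.263743021825945 r err mm 2.8200935933157534 lat mm -0.7782510732071178 F [-3.8 -0.2  1.3] z axis [-0.003  0.003 -1.   ] op 0.008987388895252756 20.1833
to 45 tool cm [0.08 0.11 0.28]
```

View pics/s14.png

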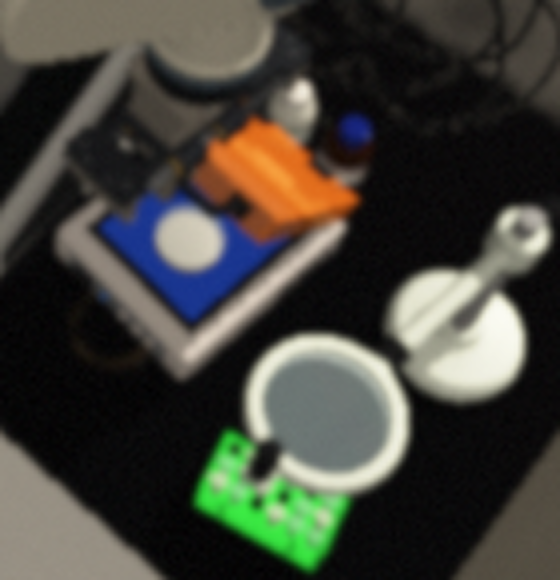

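View pics/t14.png

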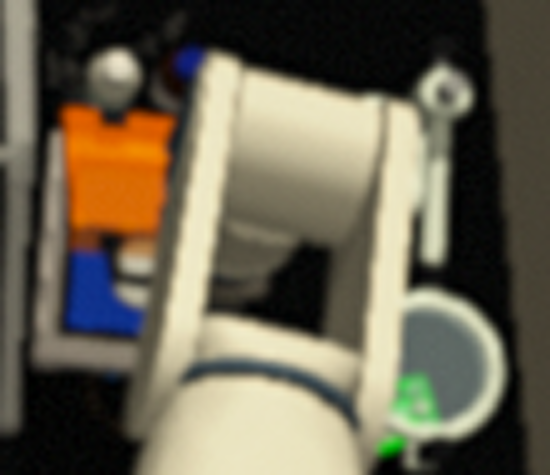

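```bash
python3 -c "
from cell import finish_job
print(finish_job())"
```

```text
the job is handed in; nothing more can be done
None
```

I swung the magnifier off by its grip until the lens was over the green tube rack. Then I lifted the amber screen by its bow handle and handed the job in at about 20 s, still gripping it at 45°.

**Lens:** the first swing left the lens about 5 mm short sideways, so I gripped it again and corrected it. It now points at 7.0–7.6° in the two views, against 7.4° for the rack. About 19 mm of offset remains along the arm. The swing arm cannot remove it, because I measured the rack 233 mm from the post and the lens sits at 215 mm.

**Screen:** the gripper position gives 45.3°, and it held steady through the last 0.5 s of checks. The radius of its path ended 2.8 mm off, so the bar may have crept a little in the pads. In that case the true angle is nearer 44.6°.

Camera checks on the screen's corners, made when the gripper gave 46.4°:

| Corners used | Angle read |
|---|---|
| Lower corners | 46.1–46.7° |
| Upper corners | 42.0–44.3° |

I trusted the lower corners because their radii fit the given size better. A two-view check of the left corner failed, because the gripper probably hid it, so I did not use it.

**Everything else:** in the last pictures the dish, the rack and the bottles behind the viewer look unmoved. I did not recheck the items to the left, such as the notebook and tip box. No force I read came near the limits. The rack's long side lies roughly along the robot's y, not x as the description says; I worked from what I measured.

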